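Park the lock pin and draw out the red-lidded jar

TASK

Two jar slides stand on the worktop, each locked by a spring pin with a yellow T-handle. On the slide that carries the jar with the red lid, pull the T-handle up, turn it about 60 degrees anticlockwise (seen from above) into its rest notch and let go so that it stays up by itself; then draw that slide out fully towards you by its wooden knob, with the jar still standing in its tray. Leave the slide with the black-lidded jar locked and the mug where it is.

Things in the scene. Friction and masses are not known exactly. Their poses are not given: they have to be found in the camera images.
- red_handle (a point): centre of the yellow T-handle of the spring pin on the red-lidded jar's slide, 68 mm above the worktop with the pin in; it rises and turns with the handle. Grip: bar 50 mm long (its x axis; along the slide while locked), 12 mm thick (y), 34 mm high (z up, 17 mm either way). Under it a steel collar, 48 mm wide, top at 42 mm: keep fingertips above that. The jar's axis is 130 mm behind.
- red_lift (a joint): how far that pin is pulled up, m: 0 = fully in (locked), 0.024 = upper stop. A spring pulls it down, 6 N at 0 rising to 9.5 N. At 0.019 or more it clears the collar's lands and the handle can turn; parked in the rest notch it stands at 0.014. Above 0.009 the carriage is free.
- red_turn (a joint): turn of that T-handle about the vertical, rad: 0 = over the deep slot (pin can drop in), growing anticlockwise seen from above to a stop at 1.28. The rest notch takes the handle at 0.82 to 1.28 (middle about 1.05); its floor is 4 mm below the lands on either side.
- red_knob (a point): grip point on the upright round wooden knob at the front of that carriage, 60 mm above the worktop. Knob 20 mm in diameter from 44 to 67 mm above the worktop, top at 72 mm; its axis is 70 mm in front of the pin's axis. The x axis of this point runs along the slide, away from the robot; drawing out moves it along -x.
- red_carriage (a joint): how far that carriage is drawn out towards the robot, m: 0 = locked position, 0.09 = fully out, at its stop. It slides with about 2 N of friction plus light damping and stays where it is left.
- red_tray (a point): centre of the floor of the round tray on that carriage, 20 mm above the worktop, 81 mm inside diameter, rim 14 mm high.
- red_jar: loose glass jar with a red lid, 71 mm in diameter, 112 mm high, standing in that tray; origin at the centre of its underside, z up.
- black_handle (a point): centre of the yellow T-handle of the other, like slide, which carries the black-lidded jar. Leave alone.
- black_jar: loose glass jar with a black lid, 71 mm in diameter, 88 mm high, in the tray of the other slide; origin at the centre of its underside. Leave alone.
- mug: white dotted mug, 92 mm in diameter, 93 mm high, beside the slides; origin at the centre of its underside. Leave alone.

How it is judged:
By the outcome, as a careful person would: the job done as asked, in the order asked, and still so for the second after the job is handed in, with the robot touching nothing.
It also fails if it takes over 51 s, if anything falls off the work surface, if the arm or the gripper's body presses on something with over 40 N, if the wrist force passes 120 N, or if a joint passes its speed limit or range.

ROBOT

A 6-joint arm with a two-finger parallel gripper is mounted at the origin on a cart in front of the work surface, level with it; the furniture and walls round the work are solid. World frame = base frame: x ahead of the robot, y to its left, z up, the work surface at z = 0. Lengths are in mm, angles in degrees, forces in N, time in s.
With the tool pointing down it reaches from about 350 to 850 mm from the base axis. Payload 8.1 kg.
Tool frame: the origin (TCP) lies between the finger pads; the fingertips stand 22 mm ahead of it and the grasp point (between the pads) lies 3 mm ahead of it; z points along the fingers, y is the line along which they close (so a half turn about z gives the same grasp; the last joint's range is limited). The gripper opens to 85 mm and grips with 20 to 120 N. Pads are 22 mm wide; open, the fingers measure 114 mm over their backs; the gripper's body (76 mm by 85 mm) begins 54 mm behind the grasp point. The pads swing forward as they close: fully open they stand 13 mm farther back than shut.
Start: joints at [-80.294, 7.471, 85.268, -0, 87.261, -4.893], TCP at [151.251, -580.628, 253.292] pointing down, gripper open.
Joint ranges: [-169.43, 169.43], [-51.17, 129.36], [1.28, 143.12], [-76.62, 256.62], [0, 156.53], [-152.29, 152.29]. Speed limits (degrees/s): [136.94, 136.94, 159.86, 180, 180, 180].

INTERFACE

Orientations are given as [roll, pitch, yaw] about the fixed x, y, z axes, in that order (R = Rz(yaw) Ry(pitch) Rx(roll)).
In Python, from bench import r, vision gives the robot as it stands.
- The arm moves only by the tool step_arm, never from a script. Its argument "targets" is a list that holds one entry, the list of rows, each a list of 6 numbers: the shift along the world's x, y, z in mm, then the turn, a rotation vector about the world's x, y, z in rad. In form: [[[x, y, z, rx, ry, rz], ...]]. A call has 1 to 12 rows; each row is the pose to reach, as a shift and turn from the pose commanded when the call began; what a row does not reach only later rows make up. A row lasts 1/12 s, in which the tool goes at most 41.7 mm and 7.16 degrees, less where a joint would pass 70% of its speed; a pose out of reach is approached as far as the arm can. A call with a gripper value outside its range is refused whole. "fingers" is the gripper's target within -1 to 1 (shut at 1, half-way at 0, fully open at -1), set as the call begins (left out, the last holds). The fingers move at their own pace and stop on an object; "newtons" is the grip in N (left out, the last holds). Time passes only in rows, so rows that repeat a pose let the fingers close. It gives the time, the measured TCP pose, the force, the opening and the grip force at its end, in the units of the state.
- r.sense(): the state, without advancing time (a new reading comes with each control period).
- vision.snapshot(name): name is "scene" or "side" or "wrist"; returns a dict with "img" (384x512x3 uint8, blue, green, red), "mtx" (3x3 intrinsics, pixels), "eye" and "attitude" of the camera in the world. Camera axes: x right, y up, looking along -z (the intrinsics and any distortion apply to the point x, -y, -z); pixel columns grow to the right and rows downward; lengths in mm; the calibration is good to about 2 mm. A picture is of the moment at which its call begins. There is no depth.
- r.hand_in(): hands the job in; it is judged then, once.
The state is a dict: "time": time; "joint_pos": joint angles; "qd": joint speeds; "joint_efforts": joint torques, N m; "tool_pos": TCP position; "tcp_rot": TCP orientation; "ft_force": force on the tool from outside, world axes, zero at the start; "wrist_torque": the same for the moment, N m; "finger_gap": finger opening in mm; "grip_force": force on a finger pad.
Only numpy, scipy, OpenCV 4.12 (cv2) and the standard library are available. Lean on these libraries where they do the work, as an engineer would, in place of code of your own. Each camera call takes 0.05 s, during which the arm holds its last target. There are 200 camera calls.

## Working session

There is one attempt and no reset: what is moved stays moved. The work goes in short steps, Python scripts to look and compute and a tool call to move; the robot and the scene stay as the last step left them, time stands still between calls to the robot, and variables do not carry over. Pictures are saved under pics/ and viewed, at most 10 in all, crops included, and the job is handed in when it is done.

Besides the shell and the picture viewer there is one more tool, called after "Emit:" in YAML: its name, and indented under it one key for each argument. step_arm: Moves the arm, as the interface text tells. Its arguments: {"type":"object","properties":{"targets":{"type":"array"},"fingers":{"type":"number"},"newtons":{"type":"number"}},"required":["targets"]}

```bash
mkdir -p pics; cat > h.py <<'E'
import numpy as np, cv2, pickle
from bench import r, vision
from scipy.spatial.transform import Rotation as R
def rot(a):
    a=np.array(a,float)
    if a.shape==(3,3): return a
    if a.size==4: return R.from_quat(a).as_matrix()
    return R.from_euler('xyz',a,degrees=True).as_matrix()
def ray(s,u,v):
    d=np.linalg.inv(s['mtx'])@[u,v,1]; d=rot(s['attitude'])@(d*[1,-1,-1])
    return np.array(s['eye'],float),d/np.linalg.norm(d)
def plane(s,u,v,z):
    e,d=ray(s,u,v); return e+d*(z-e[2])/d[2]
def tri(s1,p1,s2,p2):
    A=np.zeros((3,3));b=np.zeros(3)
    for s,p in((s1,p1),(s2,p2)):
        e,d=ray(s,*p);P=np.eye(3)-np.outer(d,d);A+=P;b+=P@e
    return np.linalg.solve(A,b)
E
python3 - <<'E'
from h import *
S={n:vision.snapshot(n) for n in('scene','side')}
pickle.dump(S,open('s0.pkl','wb'))
for n,s in S.items():
    print(n,s['mtx'],s['eye'],s['attitude'],s.keys())
    cv2.imwrite(f'pics/{n}0.png',s['img'])
    hsv=cv2.cvtColor(s['img'],cv2.COLOR_BGR2HSV)
    for c,lo,hi in(('yellow',(20,120,90),(35,255,255)),('red',(0,150,70),(8,255,255))):
        m=cv2.inRange(hsv,lo,hi); k,_,st,ce=cv2.connectedComponentsWithStats(m)
        for i in range(1,k):
            if st[i,4]>25: print(c,st[i],ce[i].round(1),plane(s,*ce[i],68 if c=='yellow' else 132).round(0))
print(r.sense())
E
```

```text
scene [[403.3603066    0.         263.74372587]
 [  0.         403.3603066  196.42551826]
 [  0.           0.           1.        ]] [139.10022756 433.01932744 756.20826287] [  41.77893918   -0.83734259 -121.71617658] dict_keys(['img', 'mtx', 'eye', 'attitude'])
yellow [337 159  16  20 202] [344.3 168.3] [ 634. -117.   68.]
yellow [234 213  15  23 184] [241.2 224. ] [614. 185.  68.]
red [204 190  22  12  59] [218.  195.7] [659. 212. 132.]
red [137 203  12  12  63] [142.4 209. ] [705. 359. 132.]
side [[445.54911145   0.         260.90528417]
 [  0.         445.54911145 182.24796789]
 [  0.           0.           1.        ]] [268.47092771 810.72161695 572.58327435] [  56.93707288   -0.53511654 -152.23487346] dict_keys(['img', 'mtx', 'eye', 'attitude'])
yellow [292 129  20  16 253] [301.3 135.9] [ 635. -111.   68.]
yellow [237 190  24  21 370] [248.7 199.5] [618. 189.  68.]
red [179 186  29  15 137] [188.6 193.9] [673. 303. 132.]
red [120 225   9  17  83] [123.7 232.7] [699. 437. 132.]
{'time': 0.1, 'joint_pos': array([-8.02944735e+01,  7.51346613e+00,  8.53225721e+01, -7.36601776e-04,
        8.72603163e+01, -4.89230631e+00]), 'qd': array([-0.00657216, -0.03316423, -0.15731842,  0.13574285, -0.00317506,
       -0.05130326]), 'joint_efforts': array([ 1.09931203e-03, -5.70950818e+01, -5.01943910e+01, -1.06724949e-04,
        8.04689247e-03,  2.20507661e-05]), 'tool_pos': array([ 151.16864091, -580.18040974,  252.32577433]), 'tcp_rot': array([-1.79903934e+02, -7.48439504e-03,  1.45978624e+01]), 'ft_force': array([-0.02666725, -0.31688406,  0.32368964]), 'wrist_torque': array([-0.00856275, -0.02161713, -0.02926874]), 'grip_force': 0.0, 'finger_gap': 85.18623935575052}
```

View pics/scene0.png

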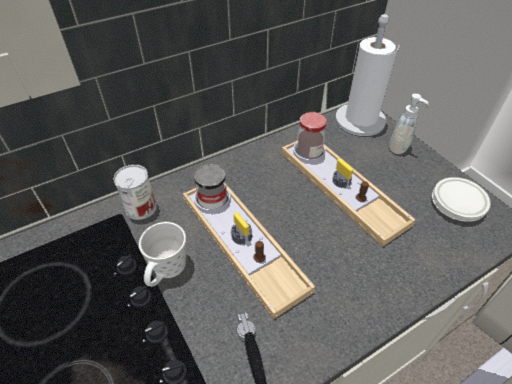

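View pics/side0.png

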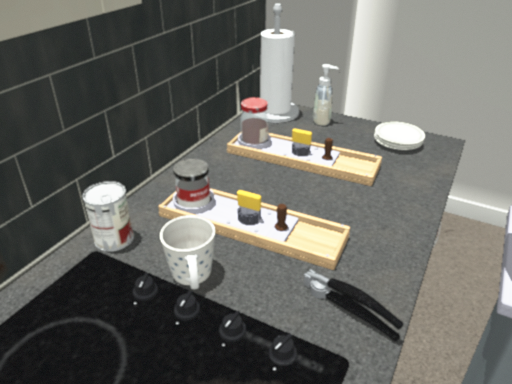

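The scene view shows the red-lidded jar's slide on the right: lid (312,122), handle (344,168), knob (363,190). In the side view they are at (254,104), (301,136) and (328,149). The other slide and the mug are to its left.

```bash
python3 - <<'E'
from h import *
S=pickle.load(open('s0.pkl','rb'));a,b=S['scene'],S['side']
H=tri(a,(344.3,168.3),b,(301.3,135.9)); print('H',H)
def seg(s,box,lo,hi,n):
    x0,y0,x1,y1=box; m=cv2.inRange(cv2.cvtColor(s['img'],cv2.COLOR_BGR2HSV)[y0:y1,x0:x1],lo,hi)
    k,_,st,ce=cv2.connectedComponentsWithStats(m); i=1+np.argmax(st[1:,4]); print(n,st[i]+[x0,y0,0,0,0],ce[i]+[x0,y0]); return ce[i]+[x0,y0]
for lo,hi,n in (((0,60,10),(25,255,110),'knob'),):
    k=[seg(a,(352,174,374,206),lo,hi,n),seg(b,(318,132,338,164),lo,hi,n)]
    print(tri(a,k[0],b,k[1]), plane(a,*k[0],58),plane(b,*k[1],58))
for lo,hi in(((170,90,60),(180,255,255)),((165,60,50),(180,255,255))):
    l=[seg(a,(290,105,335,135),lo,hi,'lid'),seg(b,(235,92,275,118),lo,hi,'lid')]
    L=tri(a,l[0],b,l[1]); print(L,np.degrees(np.arctan2(*(L-H)[[1,0]])))
for s,c in((a,[(385,240),(411,218)]),(b,[(372,181),(380,158)])):
    for p in c: print('corner',plane(s,*p,10))
E
```

```text
H [ 639.25174114 -121.98024107   61.77475192]
knob [356 184  13  17 110] [362.12727273 192.85454545]
knob [323 140  10  19 112] [327.72321429 148.69642857]
[ 565.02550017 -118.67371175   45.37820255] [ 554.96494073 -107.95151605   58.        ] [560.37584496 -98.45525091  58.        ]
lid [304 126  22   7  42] [313.52380952 128.97619048]
lid [252 110   5   3  10] [253.7 111. ]
[ 769.63222002 -116.85793308  100.54950719] 2.249844246662578
lid [304 126  22   7  45] [313.68888889 128.97777778]
lid [252 110   5   3  10] [253.7 111. ]
[ 769.98247878 -117.6497131   100.09003082] 1.8972606243082837
corner [445.51528024 -93.47236933  10.        ]
corner [ 461.19288893 -191.62013992   10.        ]
corner [441.15008188 -85.32467064  10.        ]
corner [ 453.49992427 -200.9853161    10.        ]
```

Emit:
step_arm:
  targets:
    - [[15,16,0,0,0,0],[45,47,0,0,0,-0.02],[75,79,0,0,0,-0.05],[105,111,0,0,0,-0.08],[135,143,0,0,0,-0.11],[165,175,0,0,0,-0.14],[195,207,0,0,0,-0.17],[225,239,0,0,0,-0.2],[255,271,0,0,0,-0.22],[285,303,0,0,0,-0.24],[315,335,0,0,0,-0.25],[345,367,0,0,0,-0.255]]

```text
time: 1.1
tool_pos: [481.1, -228.8, 253.0]
tcp_rot: [-180.0, 0.0, -0.0]
ft_force: [0.7, -0.2, 0.7]
finger_gap: 85.4
grip_force: 0.0
```

Emit:
step_arm:
  targets:
    - [[28,30,0,0,0,0],[55,58,0,0,0,0],[75,80,0,0,0,0],[90,95,0,0,0,0],[90,95,0,0,0,0],[90,95,0,0,0,0]]

```text
time: 1.6
tool_pos: [570.4, -134.7, 252.5]
tcp_rot: [-180.0, 0.1, 0.1]
ft_force: [0.1, -0.2, 0.5]
finger_gap: 85.3
grip_force: 0.0
```

```bash
python3 - <<'E'
from h import *
s=vision.snapshot('wrist'); pickle.dump(s,open('w1.pkl','wb')); cv2.imwrite('pics/w1.png',s['img'])
print(s['eye'],s['attitude'],s['mtx'][0,0]); q=r.sense(); print(q['time'],q['tool_pos'],q['tcp_rot'],q['joint_pos'])
hsv=cv2.cvtColor(s['img'],cv2.COLOR_BGR2HSV); m=cv2.inRange(hsv,(20,120,90),(35,255,255))
for c in cv2.findContours(m,0,2)[0]:
    if cv2.contourArea(c)>100: print(cv2.minAreaRect(c),cv2.boundingRect(c),plane(s,*cv2.minAreaRect(c)[0],80))
E
```

```text
[ 648.86748293 -135.15438413  373.28485625] [-1.80451597e+01  8.28461650e-03 -8.98743810e+01] 336.04601084446915
1.65 [ 569.87572888 -135.57092142  252.63659542] [-1.79995704e+02  7.89094816e-02  4.38424804e-02] [-1.83837420e+01  5.36833304e+00  8.75968894e+01 -2.08946299e-02
  8.71109990e+01  7.15734855e+01]
((238.46463012695312, 94.46903991699219), (59.534507751464844, 15.365889549255371), 86.18592071533203) (230, 65, 18, 60) [ 639.87056578 -120.41327508   80.        ]
```

View pics/w1.png

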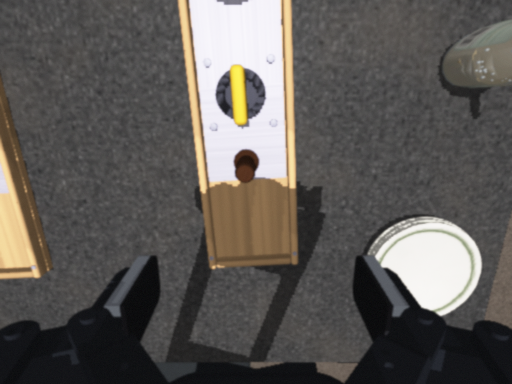

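Wrist view: the yellow bar runs from (236,67) to (241,123), the collar is round it at (241,94), and the knob is at (246,160)–(245,175). The slide is tilted a few degrees.

```bash
python3 - <<'E'
from h import *
s=pickle.load(open('w1.pkl','rb')); P=lambda u,v,z:print((u,v,z),plane(s,u,v,z).round(1))
P(241,94,42);P(245,174,72);P(246,160,44);P(246,160,72)
hsv=cv2.cvtColor(s['img'],cv2.COLOR_BGR2HSV); m=cv2.inRange(hsv,(20,120,90),(35,255,255))
rows=[(v,np.flatnonzero(m[v,200:270])+200) for v in range(64,127)]
L=np.array([plane(s,x[0],v,85)[:2] for v,x in rows if len(x)]);
Rr=np.array([plane(s,x[-1]+1,v,85)[:2] for v,x in rows if len(x)])
print(L[[0,-1]],Rr[[0,-1]])
for e in(L,Rr): f=np.polyfit(e[8:-8,0],e[8:-8,1],1); print(np.degrees(np.arctan(f[0])),np.polyval(f,640))
# rail outer edges
w=cv2.inRange(hsv,(8,60,120),(22,200,255))
for side in(0,1):
    e=[]
    for v in range(30,180,3):
        x=np.flatnonzero(w[v,170:310])+170
        if len(x): e.append(plane(s,x[0] if side==0 else x[-1],v,20)[:2])
    e=np.array(e); f=np.polyfit(e[:,0],e[:,1],1); print('rail',np.degrees(np.arctan(f[0])),np.polyval(f,640))
c=cv2.resize(s['img'][40:200,190:310],None,fx=4.5,fy=3.7*1); cv2.imwrite('pics/w1c.png',cv2.resize(s['img'][50:195,190:310],None,fx=4,fy=4,interpolation=2))
E
```

```text
(241, 94, 42) [ 639.1 -120.9   42. ]
(245, 174, 72) [ 568.9 -125.1   72. ]
(246, 160, 44) [ 575.9 -125.3   44. ]
(246, 160, 72) [ 582.1 -126.1   72. ]
[[ 662.73494883 -116.5951984 ]
 [ 616.03372569 -119.93580046]] [[ 662.74723146 -122.21526764]
 [ 616.04493712 -125.01132307]]
3.4660155282544483 -114.86957064811993
3.733830794165349 -127.34109286748608
rail 3.5265865872000677 -66.87191364458442
rail 3.615855958328825 -172.5258340019608
```

View pics/w1c.png

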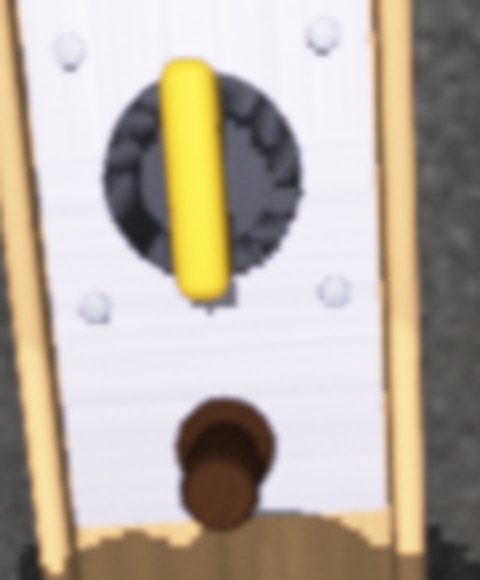

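The bar, both rails and the knob agree: slide yaw 3.6°, pin axis (639.4, -120.9), knob (569.5, -125.3). I'll go above the handle.

Emit:
step_arm:
  targets:
    - [[15,3,-10,0,0,0.02],[40,8,-35,0,0,0.04],[60,13,-65,0,0,0.063],[69,14.5,-95,0,0,0.063],[69,14.5,-110,0,0,0.063],[69,14.5,-115,0,0,0.063],[69,14.5,-115,0,0,0.063],[69,14.5,-115,0,0,0.063]]
  fingers: -0.3

```text
time: 2.32
tool_pos: [639.1, -122.3, 139.4]
tcp_rot: [180.0, -0.0, 3.5]
ft_force: [0.1, -0.0, 0.6]
finger_gap: 55.9
grip_force: 0.0
```

```bash
python3 - <<'E'
from h import *
s=vision.snapshot('wrist'); cv2.imwrite('pics/w2.png',s['img'])
q=r.sense(); print(q['time'],q['tool_pos'],q['tcp_rot'],q['ft_force'],q['finger_gap'])
hsv=cv2.cvtColor(s['img'],cv2.COLOR_BGR2HSV); m=cv2.inRange(hsv,(20,120,90),(35,255,255))
for c in cv2.findContours(m,0,2)[0]:
    if cv2.contourArea(c)>100: print(cv2.minAreaRect(c),cv2.boundingRect(c),plane(s,*cv2.minAreaRect(c)[0],80))
E
```

```text
2.3667 [ 639.72481892 -122.32049842  140.41365399] [ 1.79944269e+02 -1.41594111e-01  3.53509906e+00] [ 0.8869809  -0.43430971  0.60774865] 55.518100858037585
((251.0, 215.5), (89.0, 20.0), 90.0) (241, 171, 21, 90) [ 644.95405881 -119.66746807   80.        ]
```

View pics/w2.png

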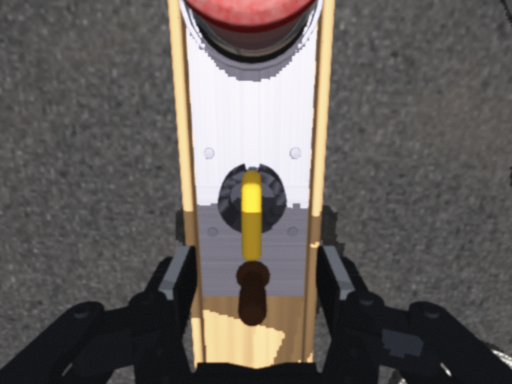

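The bar lies between the fingers, aligned with them, about 1 mm to the left (column 251). I'll shift, descend and grip.

Emit:
step_arm:
  targets:
    - [[0,1.2,-15,0,0,0],[0,1.2,-32,0,0,0],[0,1.2,-48,0,0,0],[0,1.2,-60,0,0,0],[0,1.2,-66,0,0,0],[0,1.2,-68,0,0,0],[0,1.2,-68,0,0,0],[0,1.2,-68,0,0,0]]

```text
time: 3.03
tool_pos: [640.0, -120.3, 71.6]
tcp_rot: [180.0, -0.1, 3.6]
ft_force: [0.6, 0.3, 0.1]
finger_gap: 55.6
grip_force: 0.0
```

Emit:
step_arm:
  targets:
    - [[0,0,0,0,0,0],[0,0,0,0,0,0],[0,0,0,0,0,0],[0,0,0,0,0,0],[0,0,0,0,0,0],[0,0,0,0,0,0],[0,0,0,0,0,0],[0,0,0,0,0,0]]
  fingers: 1
  newtons: 50

```text
time: 3.7
tool_pos: [639.6, -119.6, 71.0]
tcp_rot: [-180.0, -0.0, 3.6]
ft_force: [-0.5, 3.1, 4.9]
finger_gap: 11.5
grip_force: 49.8
```

Emit:
step_arm:
  targets:
    - [[0,0,3,0,0,0],[0,0,7,0,0,0],[0,0,11,0,0,0],[0,0,15,0,0,0],[0,0,18,0,0,0],[0,0,20,0,0,0],[0,0,21.5,0,0,0],[0,0,22,0,0,0],[0,0,22,0,0,0],[0,0,22,0,0,0]]

```text
time: 4.53
tool_pos: [638.6, -119.8, 91.7]
tcp_rot: [-180.0, 0.1, 3.6]
ft_force: [-2.2, 3.8, -9.7]
finger_gap: 10.8
grip_force: 48.6
```

Emit:
step_arm:
  targets:
    - [[0,0,0,0,0,0.04],[0,0,0,0,0,0.12],[0,0,0,0,0,0.21],[0,0,0,0,0,0.31],[0,0,0,0,0,0.41],[0,0,0,0,0,0.51],[0,0,0,0,0,0.61],[0,0,0,0,0,0.71],[0,0,0,0,0,0.81],[0,0,0,0,0,0.91],[0,0,0,0,0,1.0],[0,0,0,0,0,1.05]]

```text
time: 5.53
tool_pos: [639.0, -120.0, 91.9]
tcp_rot: [-180.0, 0.0, 64.0]
ft_force: [-1.5, 3.3, -9.4]
finger_gap: 11.1
grip_force: 48.6
```

Emit:
step_arm:
  targets:
    - [[0,0,0,0,0,0],[0,0,0,0,0,0],[0,0,0,0,0,0]]

```text
time: 5.78
tool_pos: [639.0, -120.0, 92.1]
tcp_rot: [-180.0, 0.0, 63.6]
ft_force: [-1.7, 3.4, -10.6]
finger_gap: 11.6
grip_force: 48.6
```

Emit:
step_arm:
  targets:
    - [[0,0,-2,0,0,0],[0,0,-4,0,0,0],[0,0,-6,0,0,0],[0,0,-7.5,0,0,0],[0,0,-7.5,0,0,0],[0,0,-7.5,0,0,0]]

```text
time: 6.28
tool_pos: [639.6, -120.0, 85.1]
tcp_rot: [180.0, -0.0, 63.8]
ft_force: [-1.4, 3.3, -7.9]
finger_gap: 11.3
grip_force: 49.1
```

Emit:
step_arm:
  targets:
    - [[0,0,0,0,0,0],[0,0,0,0,0,0],[0,0,0,0,0,0],[0,0,0,0,0,0],[0,0,0,0,0,0],[0,0,0,0,0,0]]
  fingers: 0.1

```text
time: 6.78
tool_pos: [639.6, -120.3, 85.3]
tcp_rot: [179.9, -0.0, 63.8]
ft_force: [-0.2, 0.2, -0.8]
finger_gap: 38.3
grip_force: 0.0
```

Rise clear of the handle, then take a look from above.

Emit:
step_arm:
  targets:
    - [[0,0,10,0,0,0],[0,0,28,0,0,0],[0,0,50,0,0,-0.05],[0,0,75,0,0,-0.15],[0,0,95,0,0,-0.27],[0,0,105,0,0,-0.39],[0,0,105,0,0,-0.51],[0,0,105,0,0,-0.63],[0,0,105,0,0,-0.75],[0,0,105,0,0,-0.87],[-10,0,105,0,0,-0.98],[-25,0,105,0,0,-1.05]]

```text
time: 7.78
tool_pos: [614.7, -120.0, 190.6]
tcp_rot: [180.0, -0.1, 3.3]
ft_force: [-1.1, 0.3, 0.7]
finger_gap: 38.8
grip_force: 0.0
```

Emit:
step_arm:
  targets:
    - [[-20,-2,0,0,0,0],[-38,-4,0,0,0,0],[-45,-5,0,0,0,0],[-45,-5,0,0,0,0],[-45,-5,0,0,0,0]]

```text
time: 8.2
tool_pos: [569.7, -125.2, 190.7]
tcp_rot: [180.0, -0.1, 3.6]
ft_force: [0.1, -0.1, -0.9]
finger_gap: 38.4
grip_force: 0.0
```

```bash
python3 - <<'E'
from h import *
s=vision.snapshot('wrist'); cv2.imwrite('pics/w3.png',s['img']); pickle.dump(s,open('w3.pkl','wb'))
q=r.sense(); print(q['time'],q['tool_pos'],q['tcp_rot'],q['ft_force'],q['finger_gap'])
hsv=cv2.cvtColor(s['img'],cv2.COLOR_BGR2HSV); m=cv2.inRange(hsv,(20,120,90),(35,255,255))
for c in cv2.findContours(m,0,2)[0]:
    if cv2.contourArea(c)>100: print(cv2.minAreaRect(c),cv2.boundingRect(c),plane(s,*cv2.minAreaRect(c)[0],94))
E
```

```text
8.25 [ 570.01272257 -125.1009097   190.50472332] [ 1.79980433e+02 -7.86639761e-02  3.59264291e+00] [-0.93457951  0.10024803  0.408842  ] 38.41255554605628
((253.17739868164062, 97.89846801757812), (77.67548370361328, 20.534317016601562), 30.465545654296875) (218, 73, 71, 51) [ 639.55889383 -119.67756285   94.        ]
```

View pics/w3.png

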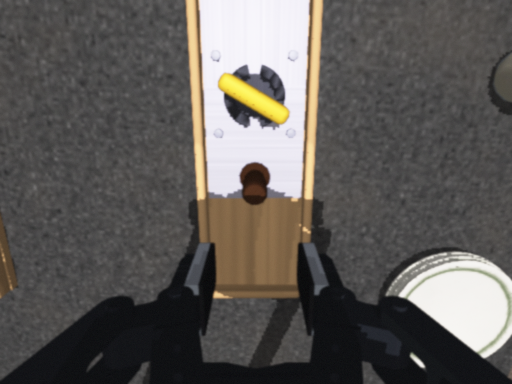

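The handle is parked, turned 60° ((220,80)–(285,117)), and the knob sits centred between the fingers at column 255. Descend and grip the knob.

Emit:
step_arm:
  targets:
    - [[0,0,-15,0,0,0],[0,0,-40,0,0,0],[0,0,-65,0,0,0],[0,0,-90,0,0,0],[0,0,-108,0,0,0],[0,0,-119,0,0,0],[0,0,-125,0,0,0],[0,0,-126,0,0,0],[0,0,-126,0,0,0],[0,0,-126,0,0,0]]

```text
time: 9.08
tool_pos: [570.4, -125.3, 65.3]
tcp_rot: [180.0, -0.1, 3.6]
ft_force: [-0.8, 0.1, -0.8]
finger_gap: 38.5
grip_force: 0.0
```

Emit:
step_arm:
  targets:
    - [[0,0,0,0,0,0],[0,0,0,0,0,0],[0,0,0,0,0,0],[0,0,0,0,0,0],[0,0,0,0,0,0],[0,0,0,0,0,0]]
  fingers: 1
  newtons: 40

```text
time: 9.58
tool_pos: [570.3, -123.9, 65.5]
tcp_rot: [-179.9, -0.1, 3.6]
ft_force: [-1.3, 7.3, 5.6]
finger_gap: 18.7
grip_force: 39.4
```

Emit:
step_arm:
  targets:
    - [[-1,-0.1,0,0,0,0],[-3,-0.2,0,0,0,0],[-6,-0.4,0,0,0,0],[-10,-0.6,0,0,0,0],[-14,-0.9,0,0,0,0],[-18,-1.1,0,0,0,0],[-22,-1.4,0,0,0,0],[-26,-1.6,0,0,0,0],[-30,-1.9,0,0,0,0],[-34,-2.1,0,0,0,0],[-38,-2.4,0,0,0,0],[-42,-2.6,0,0,0,0]]

```text
time: 10.58
tool_pos: [528.6, -126.6, 65.5]
tcp_rot: [-179.9, -0.2, 3.6]
ft_force: [2.7, 6.9, 5.1]
finger_gap: 18.8
grip_force: 39.2
```

Emit:
step_arm:
  targets:
    - [[-4,-0.3,0,0,0,0],[-8,-0.5,0,0,0,0],[-12,-0.8,0,0,0,0],[-16,-1,0,0,0,0],[-20,-1.3,0,0,0,0],[-24,-1.5,0,0,0,0],[-28,-1.8,0,0,0,0],[-32,-2,0,0,0,0],[-35,-2.2,0,0,0,0],[-38,-2.4,0,0,0,0],[-40,-2.5,0,0,0,0],[-42,-2.6,0,0,0,0]]

```text
time: 11.58
tool_pos: [486.6, -129.3, 65.5]
tcp_rot: [-179.9, -0.2, 3.6]
ft_force: [2.3, 7.4, 3.7]
finger_gap: 18.8
grip_force: 39.3
```

Sliding freely, 84 mm so far. Go on gently to the stop.

Emit:
step_arm:
  targets:
    - [[-1.5,-0.1,0,0,0,0],[-3,-0.2,0,0,0,0],[-4,-0.3,0,0,0,0],[-5,-0.3,0,0,0,0],[-6,-0.4,0,0,0,0],[-7,-0.4,0,0,0,0],[-7,-0.4,0,0,0,0],[-7,-0.4,0,0,0,0]]

```text
time: 12.25
tool_pos: [480.5, -129.6, 65.6]
tcp_rot: [-179.9, -0.3, 3.6]
ft_force: [5.6, 7.4, 0.9]
finger_gap: 18.7
grip_force: 39.5
```

Emit:
step_arm:
  targets:
    - [[-0.5,0,0,0,0,0],[-1,-0.1,0,0,0,0],[-1,-0.1,0,0,0,0],[-1,-0.1,0,0,0,0]]

```text
time: 12.58
tool_pos: [480.5, -129.7, 65.6]
tcp_rot: [-180.0, -0.4, 3.6]
ft_force: [12.4, 7.8, -4.8]
finger_gap: 19.1
grip_force: 39.3
```

Emit:
step_arm:
  targets:
    - [[0,0,0,0,0,0],[0,0,0,0,0,0],[0,0,0,0,0,0],[0,0,0,0,0,0],[0,0,0,0,0,0],[0,0,0,0,0,0]]
  fingers: 0.1

```text
time: 13.08
tool_pos: [477.1, -130.9, 63.8]
tcp_rot: [180.0, 0.0, 3.6]
ft_force: [0.6, -0.4, -0.1]
finger_gap: 38.7
grip_force: 0.0
```

Emit:
step_arm:
  targets:
    - [[0,0,8,0,0,0],[0,0,25,0,0,0],[0,0,50,0,0,0],[0,0,80,0,0,0],[0,0,110,0,0,0],[0,0,135,0,0,0],[0,0,150,0,0,0],[0,0,155,0,0,0],[0,0,155,0,0,0],[0,0,155,0,0,0]]

```text
time: 13.92
tool_pos: [476.9, -130.6, 218.1]
tcp_rot: [-180.0, 0.0, 3.6]
ft_force: [-1.1, 0.6, -0.1]
finger_gap: 38.4
grip_force: 0.0
```

```bash
python3 - <<'E'
from h import *
S={n:vision.snapshot(n) for n in('scene','side','wrist')}
q=r.sense(); print(q['time'],q['tool_pos'],q['ft_force'])
cv2.imwrite('pics/end.png',np.hstack([cv2.resize(S[n]['img'][:300] if n!='wrist' else S[n]['img'][:300],(400,234)) for n in('side','wrist')]))
s=S['wrist']
hsv=cv2.cvtColor(s['img'],cv2.COLOR_BGR2HSV); m=cv2.inRange(hsv,(20,120,90),(35,255,255))
for c in cv2.findContours(m,0,2)[0]:
    if cv2.contourArea(c)>100: print(cv2.minAreaRect(c),plane(s,*cv2.minAreaRect(c)[0],94))
E
```

```text
14.0667 [ 476.29419687 -130.36738646  216.95108183] [-0.18019857  1.4490355   0.75698041]
((254.82354736328125, 90.29412078857422), (69.97142791748047, 18.178850173950195), 30.963756561279297) [ 549.77600255 -125.40218908   94.        ]
```

View pics/end.png

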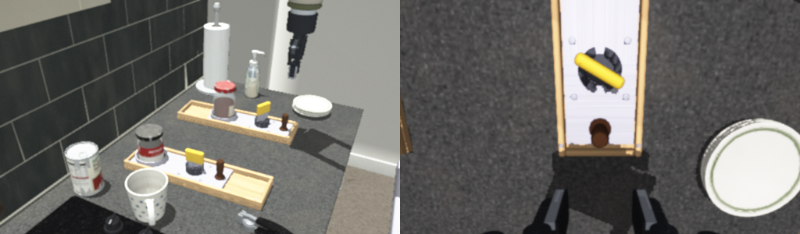

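The red slide is at its stop: the handle moved 90 mm and is still parked at 60°. The jar stands in its tray at (225,100), and the black slide and mug are untouched.

```bash
python3 -c "
from bench import r
print(r.hand_in())"
```

```text
the job is handed in; nothing more can be done
None
```

The red-lidded jar's pin is parked up in its rest notch at about 60°, and its slide is drawn out 90 mm to the stop with the jar still standing in its tray. The black-lidded slide and the mug were left alone, and I handed the job in at about 14 s; the hand-in returned no verdict.

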